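# Hold a glued sample under proof load with a spring gauge

### The arm

A 7-joint arm with a two-finger parallel gripper is mounted at the origin on the work surface. World frame = base frame: x ahead of the robot, y to its left, z up, the work surface at z = 0. Lengths are in m, angles in rad, forces in N, time in s.
With the tool pointing down it reaches from about 0.4 to 0.85 m from the base axis. Payload 4.5 kg.
Tool frame: the origin (TCP) lies at the very end of the fingers, on their centre line; the grasp point (between the pads) lies 19 mm behind it (r.grip_depth is the z of the grasp point in the tool frame, in m); z points along the fingers, y is the line along which they close (so a half turn about z gives the same grasp; the last joint's range is limited). The gripper opens to 88 mm and grips with 3 to 60 N. Pads are 18 mm wide; open, the fingers measure 123 mm over their backs; the gripper's body (75 mm by 187 mm) begins 45 mm behind the grasp point.
Start: joints at [1.218, 0.689, -0.195, 1.565, 0.157, 0.902, -0.215], TCP at [0.236, -0.579, 0.239] pointing down, gripper open.
Joint ranges: [-3.01, 3.01], [-0.46, 2.08], [-1.47, 1.51], [0.13, 2.56], [-1, 4.14], [0.04, 2.09], [-2.66, 2.66]. Speed limits (rad/s): [2.57, 2.57, 3.14, 3.14, 3.14, 3.14, 3.14].

### API

Orientations are given as a unit quaternion [x, y, z, w].
In Python, from plant import r, camrig, workorder, probe_bus gives the robot as it stands (r), with the cameras (camrig), the job (workorder) and the readings (probe_bus).
- The arm moves only by the tool tcp_steps, called after ">>>" by a JSON object that holds its "name" and its "arguments". Schema: {"type":"object","properties":{"segments":{"type":"array","items":{"type":"array","items":{"type":"number"},"minItems":7,"maxItems":7},"minItems":1,"maxItems":10},"squeeze":{"type":"number"},"only":{"type":"string"},"quiet":{"type":"boolean"},"lines":{"type":"string"}},"required":["segments"],"additionalProperties":false}. segments is a list of rows, 1 to 10 of them, each of 7 numbers: the opening from 0.0 (shut) to 1.0 (fully open), then dx, dy, dz in m, then a rotation vector rx, ry, rz in rad; each row is the pose to reach, as a shift and turn from the pose commanded when the call began, along the tool's axes at that moment; what a row does not reach only later rows make up. A row lasts 1/10 s, in which the tool goes at most 0.05 m and 0.15 rad, less where a joint would pass 70% of its speed; a pose out of reach is approached as far as the arm can. The fingers move at their own pace and stop on an object; squeeze is the grip in N (left out, the last holds). Time passes only in rows, so rows that do not move let the fingers close. The tool returns the time, the measured TCP pose, the force, the opening and the grip force at its end. only (a regular expression) keeps the lines of the reply that match it, lines (a string "A,B") keeps lines A to B, and quiet returns only ok. Input that does not fit is refused with a message, and nothing moves.
- probe_bus.get_state(): the state, without advancing time (a new reading comes with each control period).
- camrig.snapshot(name): name is "side" or "top" or "wrist"; returns the picture (480x640x3 uint8, red, green, blue); there is no depth.
- camrig.camera_params(name): a dict with "fx", "fy", "cx", "cy" (pixels), "k1" (the pictures are not rectified: a ray, as slopes to the right and down, at radius r is drawn at 1 + k1 r^2 times it, then the intrinsics apply), "rvec" (rotation vector, rad) and "tvec" (3), from world to camera coordinates, as OpenCV has them. Camera axes: x right, y down, z forward; pixel columns grow to the right and rows downward; lengths in m; the calibration is good to about 2 mm. A picture is of the moment at which its call begins: read the wrist's pose just before it. camera_params takes no time and is no camera call; for the wrist camera it gives the pose at the moment of the call.
- workorder.finish_job(): hands the job in; it is judged then, once.
The state is a dict: "clock": time; "q": joint angles; "qd": joint speeds; "joint_torque": joint torques, N m; "tool_pos": TCP position; "eef_rot": TCP orientation; "contact_force": force on the tool from outside, world axes, zero at the start; "moment": the same for the moment, N m; "opening": opening from 0.0 (shut) to 1.0 (fully open); "finger_force": force on a finger pad.
Only numpy, scipy, OpenCV 4.12 (cv2) and the standard library are available. Lean on these libraries where they do the work, as an engineer would, in place of code of your own. Each camera call takes 0.05 s, during which the arm holds its last target. There are 200 camera calls.

### The job

Take the blue spring gauge from its rest, drop the loop of its rod over the pull pin of the glued sample on the round microscope stage, and pull the gauge level and in line with the sample strip, straight away from the glue joint, until the mouth of the tube stands in the middle of the rod's red band - do not overload the joint by pulling well past the band. Finish while still holding the gauge steady at that load, so that the microscope can be swung over the joint, and leave the other things on the bench alone.

Things in the scene. Friction and masses are not known exactly. Their poses are not given: they have to be found in the camera images.
- gauge: Spring gauge, 0.15 kg, level in its rest, axis 45 mm above the bench. Blue tube 18 mm across, 120 mm long; black six-sided collars (22 mm across flats, 25 over corners, 12 long) centred 48 mm either side of its middle. Origin: on the axis at the tube's middle, the place to grip. x runs along the tube to the rod and loop, z up as it lies. A hanging eye ends at x = -82 mm.
- loop (a point): Centre of the loop at the rod's end: a ring of 5 mm steel wire, hole 24 mm, outside 34 mm, flat in the gauge's xy plane. With the rod fully in it is at x = +100 mm on the gauge's axis, and it moves out along x with the rod.
- rod (a joint): How far the rod is pulled out, m: 0 fully in (the start), 0.065 the stop. A spring pulls it in: 1.9 N to start, then 180 N/m, 10 N at 0.045. A red band 8 mm wide round the rod starts to leave the mouth at 0.041, is half out at 0.045, fully out at 0.049. Three thin black rings come out before it, at 0.012, 0.023, 0.034; else the rod is white.
- rest: Gauge rest, black, fixed: base 130 x 64 mm, 6 mm thick; two cheeks 16 mm thick, 52 mm wide, centred 48 mm either side of its middle, each with a notch open at the top, 30 mm wide, floor at 34 mm, lugs to 46 mm. Origin: centre of its underside on the bench; x along the gauge. The gauge's collars sit in the notches; it lifts straight up.
- stage: Specimen stage, fixed: black base 180 x 180 mm, crossed slides, micrometer heads out to 145 mm from the centre on its +x and +y sides (below 55 mm high), and a round steel chuck, 170 mm across, its face 78 mm above the bench. Origin: centre of its underside on the bench. The glued sample lies on the chuck along the stage's y axis. Pull towards the stage's -y.
- pull_pin (a point): Foot of the upright steel pull pin, on the aluminium strip, 84 mm above the bench, 50 mm from the stage's centre towards its -y; axes as the stage's. Pin 8 mm thick, 28 mm tall, fixed: flange 15 mm across, 3 mm high at the foot; head 11 mm across over the top 3 mm.
- objective: A spare microscope objective standing on its thread, 37 mm across, 75 mm tall, silver with a green ring; loose, to be left alone. Origin: centre of its underside.
- sample_box: A closed white sample box with a blue lid, 62 x 87 mm, 28 mm tall; loose, to be left alone. Origin: centre of its underside.
- glue_bottle: A small amber glue bottle with a black cap, 36 mm across, 75 mm tall; loose, to be left alone. Origin: centre of its underside.
- mouth (a point): The centre of the tube's mouth, at x = +60 mm on the gauge's axis, where a white rod 9 mm thick comes out; it sticks out 25 mm at the start and ends in the loop.
- glue_joint (a point): Middle of the amber glue line, on the stage's axis, 81 mm above the bench. From it a clamped green strip runs towards the stage's +y, and a bare aluminium strip, glued over its end, 25 mm wide, towards -y to 65 mm from the stage's centre. The pull pin stands near the aluminium strip's free end. The joint is rigid.

How it is judged:
By the outcome, as a careful person would: the job done as asked, in the order asked, and still so for the second after the job is handed in, while the arm keeps its last pose, push and grip.
It also fails if it takes over 42 s, if anything falls off the work surface, if the arm or the gripper's body presses on something with over 40 N, if the wrist force passes 120 N, or if a joint passes its speed limit or range.

## Working session

There is one attempt and no reset: what is moved stays moved. The work goes in short steps, Python scripts to look and compute and a tool call to move; the robot and the scene stay as the last step left them, time stands still between calls to the robot, and variables do not carry over. Pictures are saved under pics/ and viewed, at most 12 in all, crops included, and the job is handed in when it is done.

```bash
ls; mkdir -p pics; python3 - <<'E'
from plant import r, camrig, workorder, probe_bus
import cv2,numpy as np
s=probe_bus.get_state();print(s['clock'],s['tool_pos'],s['eef_rot'],s['opening'],r.grip_depth)
for n in('side','top'):
    p=camrig.camera_params(n);R=cv2.Rodrigues(np.array(p['rvec']))[0]
    print(n,p,-R.T@np.array(p['tvec']))
    cv2.imwrite(f'pics/{n}0.png',camrig.snapshot(n)[:,:,::-1])
E
```

```text
pics
plant.py
0.0 [ 0.23547246 -0.57826616  0.23789876] [ 9.81346033e-01  1.92247519e-01 -2.61097976e-04 -8.87061093e-04] 1.0036218908152332 -0.0187
side {'fx': 478.17366149119596, 'fy': 478.17366149119596, 'cx': 319.5151189098934, 'cy': 243.56460129219207, 'k1': -0.07853048392596061, 'rvec': array([ 0.70760042, -2.61534206,  1.08711906]), 'tvec': array([0.49624782, 0.25650519, 0.7563144 ])} [0.23121778 0.55513662 0.72279315]
top {'fx': 515.7059530239057, 'fy': 515.7059530239057, 'cx': 312.7946483628679, 'cy': 240.44344317887447, 'k1': -0.10000319641434498, 'rvec': array([ 2.10393638, -2.15984309,  0.18534731]), 'tvec': array([-0.00696144,  0.55858315,  0.97526881])} [ 0.38295681 -0.01796198  1.0565199 ]
```

View pics/side0.png

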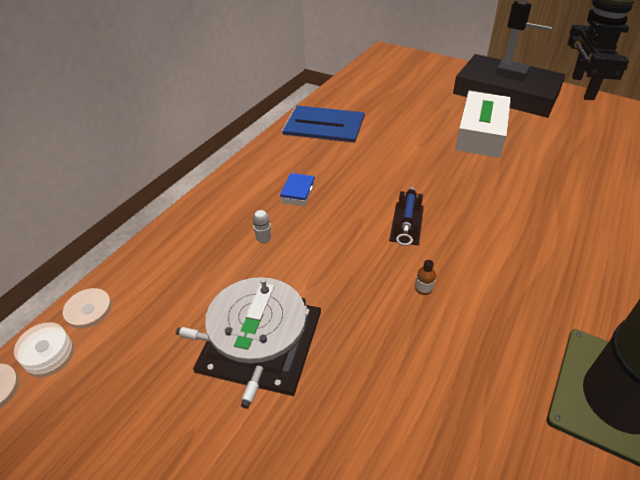

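View pics/top0.png

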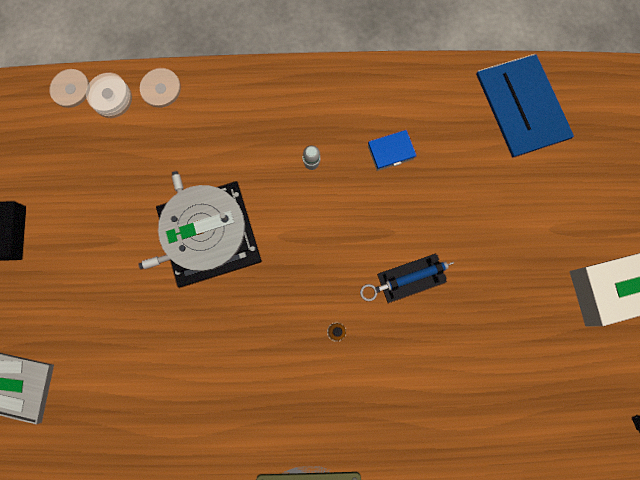

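The side view shows the gauge loop at (404,239) and the pin head at (265,288). In the top view the loop is at (370,292), the eye at (450,265), the pin at (225,218) and the strip's green end at (170,237). Gauge and strip are nearly parallel. I'll get a rough triangulation, then take wrist views.

```bash
cat > h.py <<'E'
from plant import r, camrig, workorder, probe_bus
import cv2,numpy as np
from scipy.spatial.transform import Rotation as Ro
def cam(n):
    p=camrig.camera_params(n);p['R']=cv2.Rodrigues(np.array(p['rvec']))[0];p['c']=-p['R'].T@np.array(p['tvec']);return p
def ray(p,uv):
    K=np.array([[p['fx'],0,p['cx']],[0,p['fy'],p['cy']],[0,0,1]])
    a=cv2.undistortPoints(np.array([[uv]],float),K,np.array([p['k1'],0,0,0.]))[0,0]
    d=p['R'].T@np.array([a[0],a[1],1]);return d/np.linalg.norm(d)
def onz(p,uv,z):
    d=ray(p,uv);return p['c']+d*(z-p['c'][2])/d[2]
def proj(p,X):
    K=np.array([[p['fx'],0,p['cx']],[0,p['fy'],p['cy']],[0,0,1]])
    return cv2.projectPoints(np.array([X],float),p['rvec'],p['tvec'],K,np.array([p['k1'],0,0,0.]))[0][0,0]
def tri(obs):
    A=np.zeros((3,3));b=np.zeros(3)
    for p,uv in obs:
        d=ray(p,uv);M=np.eye(3)-np.outer(d,d);A+=M;b+=M@p['c']
    X=np.linalg.solve(A,b);return X,[np.linalg.norm(proj(p,X)-uv) for p,uv in obs]
def totool(dw): # world vector -> tool axes (measured)
    return Ro.from_quat(probe_bus.get_state()['eef_rot']).inv().apply(dw)
E
python3 - <<'E'
from h import *
t,s=cam('top'),cam('side')
print('loop',tri([(t,(370,292)),(s,(404,239))]))
print('pin',tri([(t,(225,218)),(s,(265,288))]))
for n,uv,z in(('loop',(370,292),.045),('eye',(450,265),.045),('pin',(225,218),.11),('g',(170,237),.08),('al',(232,216),.084)):print(n,onz(t,uv,z))
st=probe_bus.get_state();R=Ro.from_quat(st['eef_rot']).as_matrix();print(R)
w=cam('wrist');print(w['c']-st['tool_pos'],R.T@(w['c']-st['tool_pos']),R.T@w['R'].T, w['fx'],w['k1'])
# blue tube pca in both
for n,p,(x0,x1,y0,y1) in(('top',t,(375,460,250,305)),('side',s,(385,430,180,250))):
    im=cv2.imread(f'pics/{n}0.png')[y0:y1,x0:x1].astype(int)
    m=(im[...,0]>im[...,2]+40)&(im[...,0]>im[...,1]+25);ys,xs=np.nonzero(m)
    P=np.c_[xs+x0,ys+y0].astype(float);c=P.mean(0);v=np.linalg.svd(P-c)[2][0] if len(P)<3000 else 0
    q=(P-c)@v;print(n,len(P),c,c+v*q.min(),c+v*q.max())
    a,b=onz(p,c+v*q.min(),.047),onz(p,c+v*q.max(),.047);print(a,b,np.degrees(np.arctan2(*(b-a)[1::-1])))
E
```

```text
loop (array([ 0.45342226, -0.13171498,  0.03969726]), [np.float64(0.09374772763538047), np.float64(0.09052155338505394)])
pin (array([0.59970241, 0.14675546, 0.08508185]), [np.float64(0.31564468107938637), np.float64(0.34916247117685295)])
loop [ 0.453231   -0.13107224  0.045     ]
eye [ 0.50203691 -0.29307698  0.045     ]
pin [0.59470138 0.14278504 0.11      ]
g [0.56674229 0.2552352  0.08      ]
al [0.60410141 0.13359616 0.084     ]
[[ 9.26103101e-01  3.77269837e-01 -7.19217183e-04]
 [ 3.77270502e-01 -9.26101991e-01  1.43923920e-03]
 [-1.23086929e-04 -1.60422331e-03 -9.99998706e-01]]
[0.07012035 0.02872265 0.14544523] [ 0.07575698 -0.00037913 -0.14545414] [[ 9.52294495e-04 -9.55269713e-01 -2.95734456e-01]
 [ 9.99999431e-01  7.67360424e-04  7.41400864e-04]
 [-4.81302873e-04 -2.95734994e-01  9.55269900e-01]] 394.4819018397208 -0.03331326641438494
top 392 [417.13520408 275.20918367] [444.50576109 265.59321557] [389.87141706 284.78764078]
[ 0.50093673 -0.28140645  0.047     ] [ 0.4661051  -0.17056105  0.047     ] 107.44460684172127
side 168 [409.39880952 205.54166667] [411.13880382 193.7259191 ] [406.99689813 221.8522826 ]
[ 0.49567417 -0.26754195  0.047     ] [ 0.46625498 -0.17548507  0.047     ] 107.72264575838258
```

```bash
python3 - <<'E'
from h import *
print(totool(np.array([.4835,-.226,.20])-probe_bus.get_state()['tool_pos']))
E
```

>>> {"name": "tcp_steps", "arguments": {"segments": [[1,0.3626,-0.2327,0.038,0,0,-1.489],[1,0.3626,-0.2327,0.038,0,0,-1.489],[1,0.3626,-0.2327,0.038,0,0,-1.489],[1,0.3626,-0.2327,0.038,0,0,-1.489],[1,0.3626,-0.2327,0.038,0,0,-1.489],[1,0.3626,-0.2327,0.038,0,0,-1.489],[1,0.3626,-0.2327,0.038,0,0,-1.489],[1,0.3626,-0.2327,0.038,0,0,-1.489],[1,0.3626,-0.2327,0.038,0,0,-1.489],[1,0.3626,-0.2327,0.038,0,0,-1.489]]}}

```text
clock: 1.1
tool_pos: [0.4873, -0.2203, 0.2008]
eef_rot: [0.585, 0.811, 0.002, 0.0]
contact_force: [-0.1, 0.1, -0.5]
opening: 0.999
finger_force: 0.0
```

>>> {"name": "tcp_steps", "arguments": {"segments": [[1,0,0,0,0,0,0],[1,0,0,0,0,0,0],[1,0,0,0,0,0,0]]}}

```text
clock: 1.4
tool_pos: [0.4831, -0.2277, 0.2006]
eef_rot: [0.593, 0.805, -0.001, -0.0]
contact_force: [0.2, -1.4, 0.9]
opening: 0.997
finger_force: 0.0
```

```bash
python3 - <<'E'
from h import *
import pickle
p=cam('wrist');im=camrig.snapshot('wrist')[:,:,::-1];pickle.dump(p,open('w1.p','wb'));cv2.imwrite('pics/w1.png',im)
s=probe_bus.get_state();print(s['tool_pos'],Ro.from_quat(s['eef_rot']).as_matrix()[:,0],s['q'])
E
```

```text
[ 0.48318024 -0.22765746  0.20065766] [-2.96629042e-01  9.54992637e-01 -5.24749620e-04] [ 0.68677026  0.66845217 -0.55108127  1.86936197  0.50042049  0.74501239
  0.15619688]
```

View pics/w1.png

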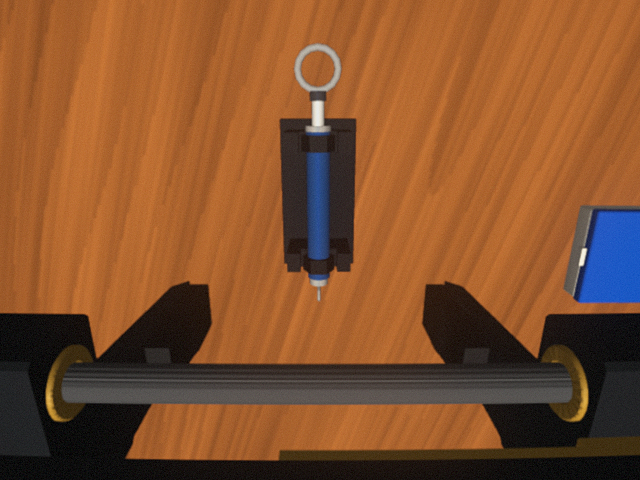

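The wrist view shows the gauge vertical at u≈318. The loop centre is at (318,69), the mouth at (318,127), the collars at (318,143) and (319,266), and the eye at (319,298).

```bash
python3 - <<'E'
from h import *
import pickle
w=pickle.load(open('w1.p','rb'));t,s=cam('top'),cam('side')
im=cv2.imread('pics/w1.png').astype(int)
def blue(im,x0,x1,y0,y1):
    b=im[y0:y1,x0:x1];m=(b[...,0]>b[...,2]+40)&(b[...,0]>b[...,1]+25);ys,xs=np.nonzero(m);return xs+x0,ys+y0
xs,ys=blue(im,290,345,125,290);print('blue',xs.min(),xs.max(),ys.min(),ys.max())
f=np.polyfit(ys,xs,1);print(f)
ring=im[40:97,290:346];m=((ring.max(-1)-ring.min(-1))<40).astype(np.uint8)
cs,h=cv2.findContours(m,cv2.RETR_CCOMP,cv2.CHAIN_APPROX_NONE)
for c,hh in zip(cs,h[0]):
    if cv2.contourArea(c)>100:
        (x,y),rad=cv2.minEnclosingCircle(c);print(hh[3],x+290,y+40,rad)
L=(np.polyval(f,69)*0+318,69.)
X=tri([(w,L),(t,(370,292)),(s,(404,239))]);print('loop3',X)
print('loop',onz(w,L,.045))
for v in(ys.min(),127,143,266,ys.max(),298):print(v,onz(w,(np.polyval(f,v),v),.045))
a,b=onz(w,(np.polyval(f,135),135),.05),onz(w,(np.polyval(f,275),275),.05);d=a-b;print('yaw',np.degrees(np.arctan2(d[1],d[0])))
# tube middle: blue centroid in three views
C=[(w,(xs.mean(),ys.mean()))]
for n,p,bx in(('top',t,(375,460,250,305)),('side',s,(385,430,180,250))):
    X_,Y_=blue(cv2.imread(f'pics/{n}0.png').astype(int),*bx);C.append((p,(X_.mean(),Y_.mean())))
print('mid wt',tri(C[:2]),'all',tri(C))
E
```

```text
blue 307 328 132 279
[3.03905083e-03 3.17114095e+02]
-1 317.5 70.42307662963867 26.653972625732422
0 317.5 68.07894706726074 19.08559799194336
loop3 (array([ 0.45260422, -0.12931427,  0.04289354]), [np.float64(2.53800628014073), np.float64(1.0805789848761158), np.float64(0.2961196684129277)])
loop [ 0.45215835 -0.1278633   0.045     ]
132 [ 0.46486202 -0.16978069  0.045     ]
127 [ 0.46377766 -0.16633963  0.045     ]
143 [ 0.46727351 -0.17743305  0.045     ]
266 [ 0.49704347 -0.27188979  0.045     ]
279 [ 0.50054062 -0.28298456  0.045     ]
298 [ 0.50579371 -0.29964957  0.045     ]
yaw 107.49333060827226
mid wt (array([ 0.48352518, -0.22673462,  0.03462425]), [np.float64(2.110025435905104), np.float64(0.8587624808230178)]) all (array([ 0.48197911, -0.22338913,  0.05033925]), [np.float64(2.206280885022897), np.float64(0.9110366371613839), np.float64(0.18124556742590212)])
```

```bash
python3 - <<'E'
from h import *
print(totool(np.array([.4822,-.224,.0263])-probe_bus.get_state()['tool_pos']))
E
```

```text
[0.00387511 0.00027368 0.17435549]
```

>>> {"name": "tcp_steps", "arguments": {"segments": [[1,0.004,0,0.04,0,0,0],[1,0.004,0,0.08,0,0,0],[1,0.004,0,0.11,0,0,0],[1,0.004,0,0.14,0,0,0],[1,0.004,0,0.16,0,0,0],[1,0.004,0,0.1744,0,0,0],[1,0.004,0,0.1744,0,0,0],[1,0.004,0,0.1744,0,0,0]], "squeeze": 50}}

```text
clock: 2.25
tool_pos: [0.4826, -0.2232, 0.0266]
eef_rot: [0.592, 0.806, -0.0, 0.0]
contact_force: [0.0, 0.3, 0.9]
opening: 0.996
finger_force: 0.0
```

>>> {"name": "tcp_steps", "arguments": {"segments": [[0.15,0,0,0,0,0,0],[0.1,0,0,0,0,0,0],[0,0,0,0,0,0,0],[0,0,0,0,0,0,0],[0,0,0,0,0,0,0],[0,0,0,0,0,0,0],[0,0,0,0,0,0,0],[0,0,0,0,0,0,0]], "squeeze": 50}}

```text
clock: 3.05
tool_pos: [0.4826, -0.2227, 0.0263]
eef_rot: [0.591, 0.806, -0.0, -0.0]
contact_force: [-0.9, -0.1, -0.3]
opening: 0.296
finger_force: 0.0
```

>>> {"name": "tcp_steps", "arguments": {"segments": [[0,0,0,0,0,0,0],[0,0,0,0,0,0,0],[0,0,0,0,0,0,0],[0,0,0,0,0,0,0],[0,0,0,0,0,0,0]], "squeeze": 50}}

```text
clock: 3.55
tool_pos: [0.4826, -0.2227, 0.0264]
eef_rot: [0.591, 0.806, 0.0, 0.0]
contact_force: [-0.3, 0.8, 1.2]
opening: 0.182
finger_force: 49.5
```

>>> {"name": "tcp_steps", "arguments": {"segments": [[0,0,0,-0.01,0,0,0],[0,0,0,-0.03,0,0,0],[0,0,0,-0.06,0,0,0],[0,0,0,-0.09,0,0,0],[0,0,0,-0.12,0,0,0],[0,0,0,-0.125,0,0,0]]}}

```text
clock: 4.15
tool_pos: [0.4842, -0.2232, 0.1547]
eef_rot: [0.592, 0.806, 0.001, 0.003]
contact_force: [0.9, 0.4, -2.3]
opening: 0.183
finger_force: 49.7
```

```bash
python3 - <<'E'
from h import *
print(totool(np.array([.642,0,.15])-probe_bus.get_state()['tool_pos']))
E
```

```text
[0.16555289 0.21748719 0.00513664]
```

>>> {"name": "tcp_steps", "arguments": {"segments": [[0,0.02,0.026,0,0,0,0],[0,0.04,0.053,0,0,0,0],[0,0.07,0.092,0,0,0,0],[0,0.095,0.125,0,0,0,0],[0,0.12,0.158,0,0,0,0],[0,0.14,0.184,0,0,0,0],[0,0.156,0.205,0,0,0,0],[0,0.1655,0.2175,0,0,0,0],[0,0.1655,0.2175,0,0,0,0],[0,0.1655,0.2175,0,0,0,0]]}}

```text
clock: 5.15
tool_pos: [0.6393, -0.0013, 0.1506]
eef_rot: [0.592, 0.806, -0.001, -0.0]
contact_force: [0.1, -1.7, -1.6]
opening: 0.186
finger_force: 49.7
```

>>> {"name": "tcp_steps", "arguments": {"segments": [[0,0,0,0,0,0,0],[0,0,0,0,0,0,0],[0,0,0,0,0,0,0]]}}

```text
clock: 5.45
tool_pos: [0.64, -0.0008, 0.1514]
eef_rot: [0.592, 0.806, -0.0, 0.0]
contact_force: [-0.5, -0.1, -1.4]
opening: 0.18
finger_force: 49.7
```

```bash
python3 - <<'E'
from h import *
import pickle
p=cam('wrist');im=camrig.snapshot('wrist')[:,:,::-1];pickle.dump(p,open('w2.p','wb'));cv2.imwrite('pics/w2.png',im)
E
```

```text
(no output)
```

View pics/w2.png

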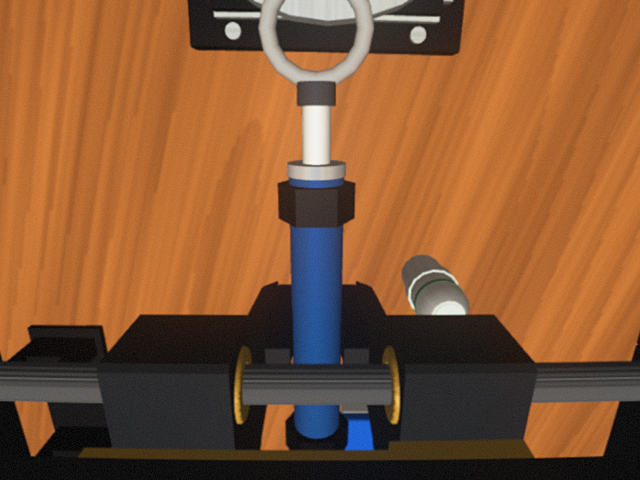

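The wrist view shows the gauge held straight at u≈317 with the loop at (317,30). The stage is just out of the top of the frame. I'll rise and sidestep to see the pin and strip past the gauge.

```bash
python3 - <<'E'
from h import *
print(totool(np.array([.555,.077,.30])-probe_bus.get_state()['tool_pos']))
E
```

```text
[ 0.09937416 -0.05807592 -0.14862018]
```

>>> {"name": "tcp_steps", "arguments": {"segments": [[0,0.02,-0.012,-0.03,0,0,0],[0,0.04,-0.023,-0.06,0,0,0],[0,0.06,-0.035,-0.09,0,0,0],[0,0.08,-0.046,-0.12,0,0,0],[0,0.1,-0.058,-0.15,0,0,0],[0,0.1,-0.058,-0.15,0,0,0],[0,0.1,-0.058,-0.15,0,0,0],[0,0.1,-0.058,-0.15,0,0,0],[0,0.1,-0.058,-0.15,0,0,0]]}}

```text
clock: 6.4
tool_pos: [0.5549, 0.077, 0.2998]
eef_rot: [0.592, 0.806, -0.001, -0.001]
contact_force: [-0.8, 0.4, -3.0]
opening: 0.183
finger_force: 49.7
```

```bash
python3 - <<'E'
from h import *
import pickle
p=cam('wrist');im=camrig.snapshot('wrist')[:,:,::-1];pickle.dump(p,open('w3.p','wb'));cv2.imwrite('pics/w3.png',im)
E
```

```text
(no output)
```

View pics/w3.png

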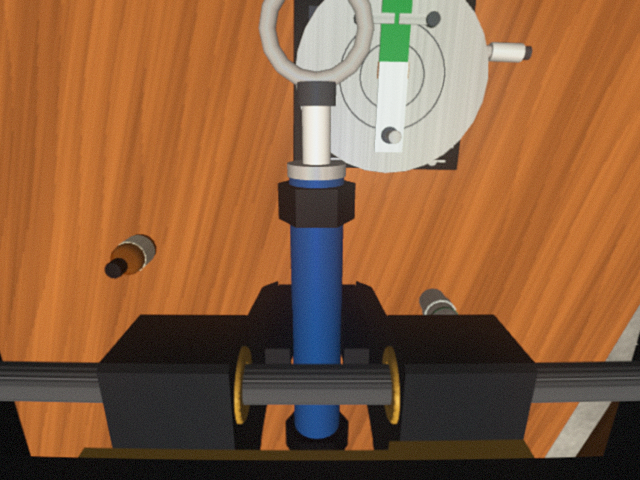

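The wrist view shows the aluminium strip from (392,152) up to (395,62), the green strip above it, and the pin head at about (395,135). I'll take a second place for height.

>>> {"name": "tcp_steps", "arguments": {"segments": [[0,-0.03,0,0,0,0,0],[0,-0.06,0,0,0,0,0],[0,-0.07,0,0,0,0,0],[0,-0.07,0,0,0,0,0],[0,-0.07,0,0,0,0,0],[0,-0.07,0,0,0,0,0],[0,-0.07,0,0,0,0,0]]}}

```text
clock: 7.15
tool_pos: [0.5758, 0.0132, 0.3014]
eef_rot: [0.59, 0.807, 0.0, -0.0]
contact_force: [0.2, -0.9, -1.2]
opening: 0.182
finger_force: 49.7
```

```bash
python3 - <<'E'
from h import *
import pickle
p=cam('wrist');im=camrig.snapshot('wrist')[:,:,::-1];pickle.dump(p,open('w4.p','wb'));cv2.imwrite('pics/w4.png',im)
w3=pickle.load(open('w3.p','rb'));i3=cv2.imread('pics/w3.png')
t,s=cam('top'),cam('side')
c3=i3[50:165,345:445];c4=im[0:110,345:445]
cs=cv2.imread('pics/side0.png')[260:360,215:305];ct=cv2.imread('pics/top0.png')[195:255,155:250]
z=lambda c,k:cv2.resize(c,None,fx=k,fy=k,interpolation=cv2.INTER_CUBIC)
canvas=np.zeros((600,800,3),np.uint8)
for c,(x,y),k in((c3,(0,0),3),(c4,(310,0),3),(cs,(0,350),2.5),(ct,(310,350),4)):
    q=z(c,k)[:600-y,:800-x];canvas[y:y+q.shape[0],x:x+q.shape[1]]=q
cv2.imwrite('pics/comp.png',canvas)
for n,i,p,b in(('3',i3,w3,(365,420,66,158)),('4',im,p,(365,420,0,90))):
    x0,x1,y0,y1=b;g=i[y0:y1,x0:x1].astype(int);m=((g.min(-1)>215)).astype(np.uint8)
    k,l,st,ce=cv2.connectedComponentsWithStats(m);j=1+st[1:,4].argmax();
    c=cv2.findContours((l==j).astype(np.uint8),cv2.RETR_EXTERNAL,cv2.CHAIN_APPROX_NONE)[0][0]
    print(n,st[j],cv2.minAreaRect(c+[x0,y0]))
E
```

```text
3 [  10    0   33   86 2078] ((391.0919494628906, 108.50566101074219), (28.254247665405273, 86.8050308227539), 3.5214531421661377)
4 [  12    0   34   74 1832] ((393.20196533203125, 36.46010208129883), (30.511884689331055, 74.50692749023438), 2.862405300140381)
```

View pics/comp.png

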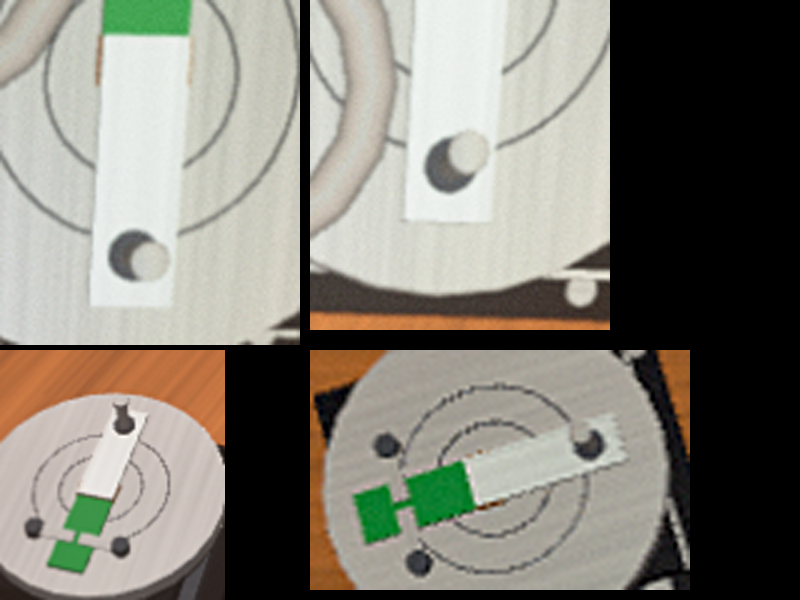

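Composite: the pin head is at (395,136.7) in w3 and (397.7,50.7) in w4. The flange is at (389,135) and (391.7,55). The strip midline in w3 runs from (393.7,62) to (388.8,151.7).

```bash
python3 - <<'E'
from h import *
import pickle
w3=pickle.load(open('w3.p','rb'));w4=pickle.load(open('w4.p','rb'));t,s=cam('top'),cam('side')
H=[(w3,(395,136.7)),(w4,(397.7,50.7))];F=[(w3,(389,135)),(w4,(391.7,55))]
tf=(155+(590-310)/4,195+(443-350)/4);sf=(215+123/2.5,260+(425-350)/2.5);th=(155+(588-310)/4,195+(432-350)/4);sh=(215+122/2.5,260+(403-350)/2.5)
print('head',tri(H),tri(H+[(s,sh)]),onz(w3,H[0][1],.112),onz(w4,H[1][1],.112))
print('flange',tri(F),tri(F+[(t,tf),(s,sf)]),[onz(p,u,.0855) for p,u in F],onz(t,tf,.0855),onz(s,sf,.0855))
a,b=onz(w3,(393.7,62),.084),onz(w3,(388.8,151.7),.084);d=a-b;print(a,b,np.degrees(np.arctan2(d[1],d[0])),np.linalg.norm(d))
a,b=onz(w4,(345+(458-310)/3,0.5),.084),onz(w4,(345+(449-310)/3,73),.084);d=a-b;print(a,b,np.degrees(np.arctan2(d[1],d[0])))
# top: green/alu strip midline
for p,im,bx in((t,'top0',(160,200,215,250)),(w3,'w3',(375,420,0,70)),(s,'side0',(225,265,310,355))):
    x0,x1,y0,y1=bx;g=cv2.imread(f'pics/{im}.png')[y0:y1,x0:x1].astype(int);m=(g[...,1]>g[...,2]+40)&(g[...,1]>g[...,0]+40)
    ys,xs=np.nonzero(m);c=onz(p,(xs.mean()+x0,ys.mean()+y0),.081);f=onz(F[0][0],F[0][1],.0855);d=c-f;print('green',c,np.degrees(np.arctan2(d[1],d[0])))
s_=probe_bus.get_state();print(s_['tool_pos'],Ro.from_quat(s_['eef_rot']).as_matrix())
for i,w in((3,w3),(4,w4)):print(onz(w,(318,30),w['c'][2]-.126))
E
```

```text
head (array([0.59940718, 0.1487325 , 0.10911654]), [np.float64(0.1824831879633584), np.float64(0.19221494500337136)]) (array([0.59935639, 0.14872359, 0.10553707]), [np.float64(1.0820714841961094), np.float64(0.9788456838954304), np.float64(0.8569161992679212)]) [0.59896792 0.14879087 0.112     ] [0.5988562 0.148149  0.112    ]
flange (array([0.59901314, 0.14845899, 0.08438376]), [np.float64(0.09762551560214731), np.float64(0.10244357396048115)]) (array([0.59992686, 0.14840812, 0.08108608]), [np.float64(0.4162794766590253), np.float64(0.9357963129035914), np.float64(0.5332268080663173), np.float64(0.052559296928636756)]) [array([0.59872071, 0.14843932, 0.0855    ]), array([0.59894942, 0.14829547, 0.0855    ])] [0.59968786 0.14694361 0.0855    ] [0.5974102  0.15130201 0.0855    ]
[0.58169498 0.20674477 0.084     ] [0.60397219 0.13453828 0.084     ] 107.14608678296699 0.07556488713204
[0.58650933 0.188563   0.084     ] [0.60392558 0.13492213 0.084     ] 107.98770552363351
green [0.5750008  0.23329469 0.081     ] 105.61745592123849
green [0.57503969 0.22946892 0.081     ] 106.29108245954028
green [0.57230761 0.23700351 0.081     ] 106.60651947142729
[0.57579967 0.01297449 0.30146468] [[-3.02272712e-01  9.53221485e-01  8.51057195e-05]
 [ 9.53221405e-01  3.02272646e-01  4.47733701e-04]
 [ 4.01064253e-04  2.16462274e-04 -9.99999896e-01]]
[0.52489729 0.17152044 0.31923027]
[0.5452486  0.10765579 0.32095579]
```

```bash
python3 - <<'E'
from h import *
print(totool(np.array([.629,.0505,.125])-probe_bus.get_state()['tool_pos']))
E
```

```text
[0.01961834 0.06201643 0.17648599]
```

>>> {"name": "tcp_steps", "arguments": {"segments": [[0,0.0196,0.02,0.03,0,0,0.01],[0,0.0196,0.04,0.06,0,0,0.01],[0,0.0196,0.062,0.1,0,0,0.01],[0,0.0196,0.062,0.13,0,0,0.01],[0,0.0196,0.062,0.15,0,0,0.01],[0,0.0196,0.062,0.165,0,0,0.01],[0,0.0196,0.062,0.1765,0,0,0.01],[0,0.0196,0.062,0.1765,0,0,0.01],[0,0.0196,0.062,0.1765,0,0,0.01],[0,0.0196,0.062,0.1765,0,0,0.01]]}}

```text
clock: 8.2
tool_pos: [0.6302, 0.0492, 0.1261]
eef_rot: [0.596, 0.803, 0.001, 0.001]
contact_force: [0.6, -0.2, -0.9]
opening: 0.182
finger_force: 49.7
```

```bash
python3 - <<'E'
from h import *
s_=probe_bus.get_state();print(s_['tool_pos'],Ro.from_quat(s_['eef_rot']).as_matrix()[:,0])
z=lambda c,k:cv2.resize(c,None,fx=k,fy=k,interpolation=cv2.INTER_CUBIC)
C=np.zeros((600,800,3),np.uint8)
for n,(x0,x1,y0,y1),k,(x,y) in(('side',(230,360,230,320),3,(0,0)),('top',(180,310,190,270),3,(400,0)),('wrist',(190,450,0,200),1.5,(0,290))):
    im=camrig.snapshot(n)[:,:,::-1];cv2.imwrite(f'pics/{n}5.png',im);q=z(im[y0:y1,x0:x1],k)[:600-y,:800-x];C[y:y+q.shape[0],x:x+q.shape[1]]=q
cv2.imwrite('pics/comp5.png',C)
E
```

```text
[0.63016304 0.04917997 0.12611277] [-2.90525671e-01  9.56867156e-01 -2.81581750e-04]
```

View pics/comp5.png

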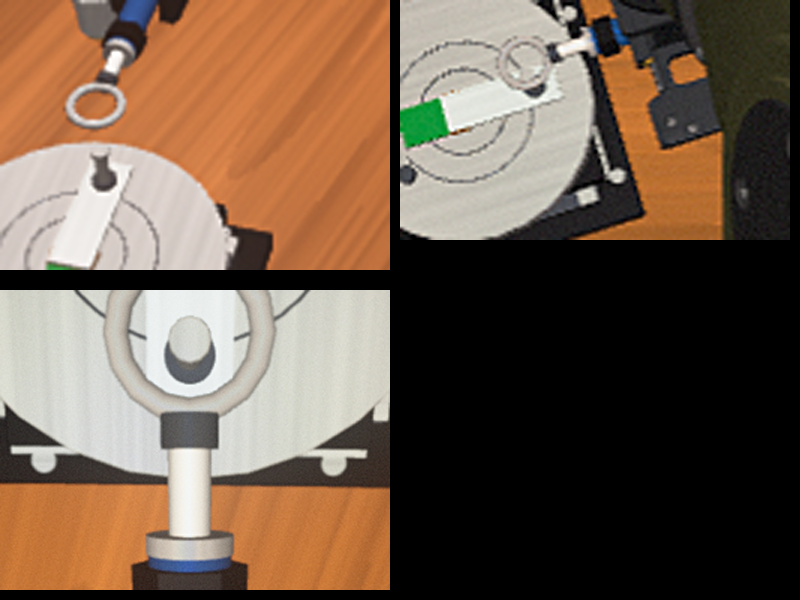

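```bash
python3 - <<'E'
from h import *
w,t,s=cam('wrist'),cam('top'),cam('side')
Lw=(190+189/1.5,(335-290)/1.5);Lt=(180+125/3,190+63/3);Ls=(230+96/3,230+104/3)
print(tri([(t,Lt),(s,Ls)]),tri([(w,Lw),(t,Lt),(s,Ls)]),onz(w,Lw,.1447))
print('pinhead',onz(w,(190+190/1.5,(340-290)/1.5),.112))
st=probe_bus.get_state();print(st['tool_pos'])
E
```

```text
(array([0.60076822, 0.14357412, 0.14118444]), [np.float64(0.1254926242912735), np.float64(0.1373376565033395)]) (array([0.6002361 , 0.14387797, 0.14194567]), [np.float64(1.8267312246245377), np.float64(0.3590608598879577), np.float64(0.11759943655654882)]) [0.59992873 0.1436791  0.1447    ]
pinhead [0.59883839 0.1481873  0.112     ]
[0.62983106 0.04899804 0.12572414]
```

>>> {"name": "tcp_steps", "arguments": {"segments": [[0,0.003,0,0,0,0,0],[0,0.003,0,0.01,0,0,0],[0,0.003,0,0.02,0,0,0],[0,0.003,0,0.028,0,0,0],[0,0.003,0,0.034,0,0,0],[0,0.003,0,0.04,0,0,0],[0,0.003,0,0.0455,0,0,0],[0,0.003,0,0.0455,0,0,0],[0,0.003,0,0.0455,0,0,0]]}}

```text
clock: 9.25
tool_pos: [0.6285, 0.0519, 0.0793]
eef_rot: [0.595, 0.803, 0.0, 0.0]
contact_force: [-0.7, 0.2, -1.8]
opening: 0.186
finger_force: 49.7
```

```bash
python3 - <<'E'
from h import *
s_=probe_bus.get_state();print(s_['tool_pos'],s_['contact_force'])
z=lambda c,k:cv2.resize(c,None,fx=k,fy=k,interpolation=cv2.INTER_CUBIC)
C=np.zeros((600,800,3),np.uint8)
for n,(x0,x1,y0,y1),k,(x,y) in(('side',(230,330,230,320),4,(0,0)),('top',(180,310,190,270),3,(400,0)),('wrist',(190,450,0,150),1.5,(0,370))):
    im=camrig.snapshot(n)[:,:,::-1];cv2.imwrite(f'pics/{n}6.png',im);q=z(im[y0:y1,x0:x1],k)[:600-y,:800-x];C[y:y+q.shape[0],x:x+q.shape[1]]=q
cv2.imwrite('pics/comp6.png',C)
E
```

```text
[0.62848758 0.05187705 0.07932033] [-0.65053645  0.15525328 -1.82301242]
```

View pics/comp6.png

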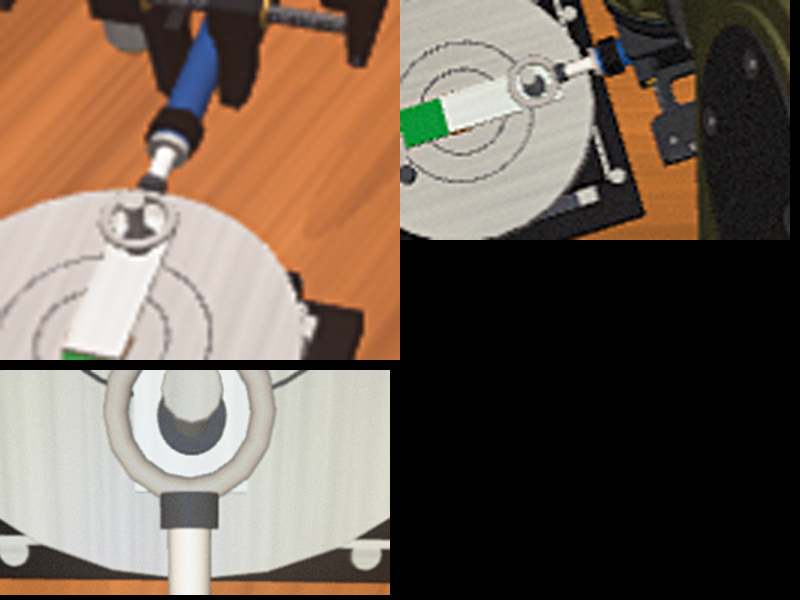

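The composite shows the loop around the pin, at (316,29) in the wrist image with the pin inside it. The force is still about zero, so I'll pull in stages.

>>> {"name": "tcp_steps", "arguments": {"segments": [[0,-0.005,0,0,0,0,0],[0,-0.01,0,0,0,0,0],[0,-0.015,0,0,0,0,0],[0,-0.02,0,0,0,0,0],[0,-0.025,0,0,0,0,0],[0,-0.03,0,0,0,0,0],[0,-0.033,0,0,0,0,0],[0,-0.036,0,0,0,0,0],[0,-0.036,0,0,0,0,0],[0,-0.036,0,0,0,0,0]], "squeeze": 60}}

```text
clock: 10.4
tool_pos: [0.6386, 0.0194, 0.0793]
eef_rot: [0.595, 0.804, 0.001, -0.001]
contact_force: [-2.3, 5.5, -2.6]
opening: 0.181
finger_force: 59.6
```

```bash
python3 - <<'E'
from h import *
for i in range(3):
    im=camrig.snapshot('wrist')[:,:,::-1];s_=probe_bus.get_state();f=s_['contact_force'];x=Ro.from_quat(s_['eef_rot']).as_matrix()[:,0];print(s_['tool_pos'],f,f@x,Ro.from_quat(s_['eef_rot']).as_matrix()[2])
cv2.imwrite('pics/w7.png',im);cv2.imwrite('pics/w7c.png',cv2.resize(im[0:230,230:410],None,fx=2.6,fy=2.6))
E
```

```text
[0.63855034 0.01945738 0.07931464] [-2.08770183  6.22303699 -1.71120173] 6.556124289877753 [ 3.08100412e-03  4.87399419e-04 -9.99995135e-01]
[0.63856578 0.01949085 0.07933644] [-2.58230876  6.31433982 -1.4610246 ] 6.78869723198241 [ 3.03774716e-03  5.15481450e-04 -9.99995253e-01]
[0.63853361 0.01954477 0.07932033] [-2.47734328  5.94674802 -1.97520043] 6.404912074421848 [ 3.07443679e-03  4.71929876e-04 -9.99995163e-01]
```

View pics/w7c.png

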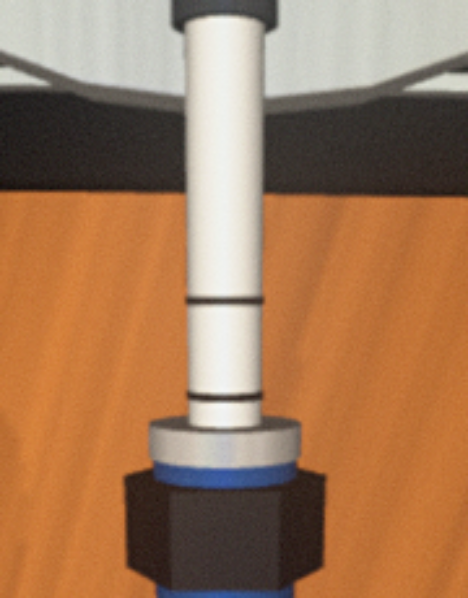

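Two rings are out, at (345,115) and (345,153) in the full image, with the mouth at about row 165. That gives an extension of about 0.0265, and the 6.6 N reading agrees. I'll pull on by 16 mm.

>>> {"name": "tcp_steps", "arguments": {"segments": [[0,-0.004,0,0,0,0,0],[0,-0.008,0,0,0,0,0],[0,-0.011,0,0,0,0,0],[0,-0.014,0,0,0,0,0],[0,-0.016,0,0,0,0,0],[0,-0.016,0,0,0,0,0],[0,-0.016,0,0,0,0,0],[0,-0.016,0,0,0,0,0]], "squeeze": 60}}

```text
clock: 11.35
tool_pos: [0.6428, 0.0059, 0.0792]
eef_rot: [0.595, 0.804, 0.002, -0.002]
contact_force: [-3.0, 9.3, -2.4]
opening: 0.182
finger_force: 59.6
```

```bash
cat > look.py <<'E'
from h import *
import sys
F=[]
for i in range(4):
    im=camrig.snapshot('wrist')[:,:,::-1];s_=probe_bus.get_state();R=Ro.from_quat(s_['eef_rot']).as_matrix();F.append(s_['contact_force']@R[:,0])
print(s_['tool_pos'],np.mean(F),R[2],np.degrees(np.arctan2(R[1,0],R[0,0])))
c=im[60:190,310:326].astype(int).mean(1)  # rod centre column profile B,G,R
red=[(v+60) for v in range(130) if c[v,2]>c[v,0]+50 and c[v,2]>c[v,1]+50]
dark=[(v+60,int(c[v].max())) for v in range(130) if c[v].max()<150]
print('red',red,'dark',dark);cv2.imwrite(f'pics/w{sys.argv[1]}c.png',cv2.resize(im[0:230,230:410],None,fx=2.6,fy=2.6))
E
python3 look.py 8
```

```text
[0.64278964 0.00592477 0.07926627] 9.652091457660756 [ 5.27648055e-03  5.10061461e-04 -9.99985949e-01] 107.04025495589141
red [] dark [(64, 82), (65, 50), (66, 97), (104, 88), (105, 67), (106, 142), (142, 69), (143, 74), (164, 148), (165, 100), (181, 149), (186, 145), (187, 92), (188, 52), (189, 64)]
```

View pics/w8c.png

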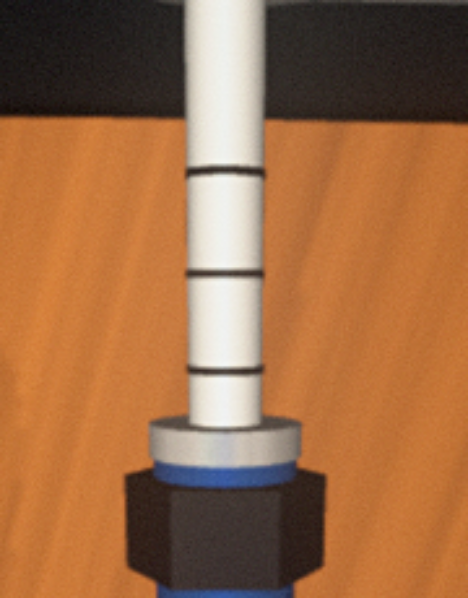

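Three rings are now out, at rows 65, 105 and 143, with the mouth at 165. The extension is about 0.0407 and the band is just at the mouth, so about 4.3 mm more.

>>> {"name": "tcp_steps", "arguments": {"segments": [[0,-0.0015,0,0,0,0,0],[0,-0.003,0,0,0,0,0],[0,-0.0045,0,0,0,0,0],[0,-0.0045,0,0,0,0,0],[0,-0.0045,0,0,0,0,0],[0,-0.0045,0,0,0,0,0],[0,-0.0045,0,0,0,0,0]], "squeeze": 60}}

```text
clock: 12.25
tool_pos: [0.644, 0.0021, 0.0793]
eef_rot: [0.594, 0.804, 0.002, -0.002]
contact_force: [-2.4, 9.6, -1.6]
opening: 0.178
finger_force: 59.6
```

```bash
python3 look.py 9
```

```text
[0.64393755 0.00209637 0.07923799] 9.79591764297886 [ 5.85794813e-03  3.83006821e-04 -9.99982769e-01] 107.06155762204291
red [153, 154, 155, 156, 157, 158, 159, 160, 161, 162, 163, 164] dark [(90, 83), (91, 73), (128, 128), (129, 62), (130, 104), (164, 134), (165, 102), (186, 144), (187, 88), (188, 53), (189, 64)]
```

View pics/w9c.png

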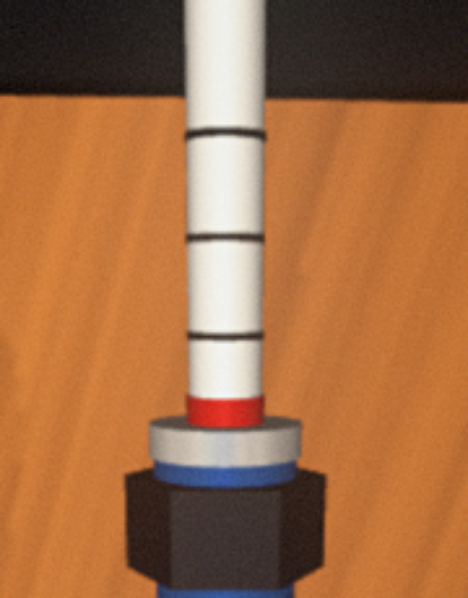

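The band shows at rows 153–165, about 3.8 mm out of 8, so the extension is about 0.0448. I'll hold briefly to check for creep.

>>> {"name": "tcp_steps", "arguments": {"segments": [[0,0,0,0,0,0,0],[0,0,0,0,0,0,0],[0,0,0,0,0,0,0],[0,0,0,0,0,0,0],[0,0,0,0,0,0,0],[0,0,0,0,0,0,0],[0,0,0,0,0,0,0],[0,0,0,0,0,0,0]], "squeeze": 60, "quiet": true}}

```text
ok
```

```bash
python3 look.py 10
```

```text
[0.64394089 0.0021229  0.07924142] 9.585315584283146 [ 5.89943361e-03  4.13239433e-04 -9.99982513e-01] 107.06416027406419
red [153, 154, 155, 156, 157, 158, 159, 160, 161, 162, 163, 164] dark [(90, 85), (91, 73), (92, 147), (128, 128), (129, 63), (130, 102), (164, 133), (165, 104), (186, 145), (187, 87), (188, 53), (189, 63)]
```

```bash
python3 -c "
from plant import r, camrig, workorder, probe_bus
print(workorder.finish_job())"
```

```text
the job is handed in; nothing more can be done
None
```

The job is handed in with the gauge's loop over the pull pin, held level and in line with the strip; the tube mouth stood mid red band (rod out about 45 mm, about 10 N) and showed no creep in a hold check of about 1 s.

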